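Clamp the build plate down with the reversible ratchet

ROBOT

A 7-joint arm with a two-finger parallel gripper is mounted at the origin on the work surface. World frame = base frame: x ahead of the robot, y to its left, z up, the work surface at z = 0. Lengths are in mm, angles in degrees, forces in N, time in s.
With the tool pointing down it reaches from about 350 to 900 mm from the base axis. Payload 8.1 kg.
Tool frame: the origin (TCP) lies midway between the tips of the shut fingers; the grasp point (between the pads) lies 19 mm behind it (r.hold_point_z is the distance from the TCP to the grasp point, in mm); z points along the fingers, x is the direction in which the jaws open and shut, and the axes are right-handed (so a half turn about z gives the same grasp; the last joint's range is limited). The gripper opens to 85 mm and grips with 20 to 120 N. Pads are 22 mm wide; open, the fingers measure 114 mm over their backs; the gripper's body (76 mm by 85 mm) begins 54 mm behind the grasp point. The pads swing forward as they close: fully open they stand 13 mm farther back than shut.
Start: joints at [-79.733, 24.895, 1.432, 90.138, -0.665, 64.973, -4.303], TCP at [173.83, 600.354, 231.323] pointing down, gripper open.
Joint ranges: [-149.89, 149.89], [-25.12, 119.58], [-72.63, 75.52], [4.76, 147.25], [-75.54, 255.54], [6.69, 114.76], [-157.13, 157.13]. Speed limits (degrees/s): [127.2, 127.2, 172.46, 172.46, 180, 180, 180].

INTERFACE

Orientations are given as [roll, pitch, yaw] about the fixed x, y, z axes, in that order (R = Rz(yaw) Ry(pitch) Rx(roll)).
In Python, from bench import readout, vision, close_job, r gives the robot as it stands.
- The arm moves only by the tool send_rows, never from a script. Its arguments are lists of equal length, an entry for each row: "fingers": the closure, from 0 (fully open) to 1 (shut); "slide": the shift along the tool's x, y, z in cm, a list of three; "spin": the turn about the tool's z in rad. A call has 1 to 10 rows; each row shifts and turns the commanded pose from where the row before left it, along the tool's axes as they then stand; what a row does not reach is not made up. A row lasts 1/12 s, in which the tool goes at most 41.7 mm and 7.16 degrees, less where a joint would pass 70% of its speed; a pose out of reach is approached as far as the arm can. A call with a gripper value outside its range is refused whole. The fingers move at their own pace and stop on an object; "newtons" is the grip in N (left out, the last holds). Time passes only in rows, so rows that do not move let the fingers close. It gives the time, the measured TCP pose, the force and the opening at its end, in the units of the state.
- readout.state(): the state, without advancing time (a new reading comes with each control period).
- vision.read_camera(name): name is "side" or "top"; returns (picture, depth): 384x512x3 uint8, red, green, blue; 384x512 float32, mm along the optical axis (not along the pixel's ray), 0 where there is no reading.
- vision.camera_info(name): a dict with "fx", "fy", "cx", "cy" (pixels), "rvec" (rotation vector, rad) and "tvec" (3), from world to camera coordinates, as OpenCV has them. Camera axes: x right, y down, z forward; pixel columns grow to the right and rows downward; lengths in mm; the calibration is good to about 2 mm. A picture is of the moment at which its call begins. camera_info takes no time and is no camera call.
- close_job(): hands the job in, once; it reports no verdict.
The state is a dict: "time_s": time; "joint_positions": joint angles; "dq": joint speeds; "joint_efforts": joint torques, N m; "ee_pos": TCP position; "ee_rot": TCP orientation; "wrist_force": force on the tool from outside, world axes, zero at the start; "moment": the same for the moment, N m; "opening": finger opening in mm.
Only numpy, scipy, OpenCV 4.12 (cv2) and the standard library are available. Lean on these libraries where they do the work, as an engineer would, in place of code of your own. Each camera call takes 0.05 s, during which the arm holds its last target.

TASK

The resin printer's build plate lies loose under the foot of the scraping clamp, and the clamp's ratchet is still set to loosen. Flip the small direction lever on the ratchet head over to tighten (clockwise seen from above), then swing the handle back and forth until the foot holds the plate firmly: stop when the clockwise push that moves the handle's grip has risen to about 8 N, some twice what the free-running screw takes, since forcing it much harder ruins the plate. Then let go, leaving the lever on tighten, the plate in its cradle and the things lying and standing around the clamp where they are.

Things in the scene. Friction and masses are not known exactly. Their poses are not given: they have to be found in the camera images.
- clamp: Clamp fixed to the table; grey base 215 x 230 x 20 mm with plate cradle, column at +x, ratchet on top. Origin on the table under the upright screw axis, -x to the operator (middle of the handle's swing). Bridge top 120 mm up, 104 mm wide, reaching 45 mm to -x; two stop pins on it, 138 mm high; all else under the handle is below 95 mm. The foot sinks 16 mm per clockwise screw turn; the screw holds.
- handle (a joint): Level swing about the screw axis, rad; 0 along the clamp's -x, positive counterclockwise from above; stops at +-0.62. Free direction: 0.8 N (clicks to 4 N) at point grip; stays where left. Driving: up to 0.5 rad lost motion (15 teeth), then 3.5 N while moving; once the foot presses, +0.9 N per 0.05 rad. Below 5 N is not firm, over 12 N too much; judge in motion, as friction hides it at rest.
- grip (a point): Centre of the handle's black rubber grip, 140 mm from the screw axis, 132 mm above the table. Grip: bar 90 mm long (100 to 190 mm from the axis), 20 mm wide, 20 mm tall. A 16 mm wide steel bar joins it to the ratchet head (68 mm across, top 144 mm above the table).
- lever (a joint): Direction lever atop the head on an upright pin in the handle 45 mm from the screw axis. Rad relative to it, positive counterclockwise from above: +0.2 to +0.42 = loosen (drives counterclockwise), -0.42 to -0.2 = tighten (drives clockwise, free counterclockwise). A spring snaps it over its middle; about 3 N near the tip flips it, but swings the loose handle along first, to its stop, unless held.
- lever_tip (a point): Free end of the lever's blade, top edge, 166 mm above the table, 79 mm from the screw axis when in line with the handle. Blade 8 mm wide, 16 mm tall (150 to 166 mm above the table), reaching 36 mm outward from its pin, over the handle.
- foot: Round rubber-faced clamp foot, 26 mm across, on the screw axis, under a dark jaw block that slides on the column; origin at the centre of the foot's underside, starting 3 to 6 mm above the plate.
- plate: Dark build plate 118 x 190 x 8 mm with two black prints on it (up to 45 mm tall), loose in the clamp's cradle with its top 42 to 45 mm above the table; origin at the centre of its underside.
- scraper: flat print scraper, 200 mm long, lying beside the clamp; origin at the underside of its middle
- cup: small clear open cup, 64 mm across, 60 mm high, beside the clamp; origin under its centre
- resin_a: brown resin bottle, 72 mm across, 170 mm high, standing to the left; origin under its centre
- cutters: flush cutters, 130 mm long, 10 mm thick, lying to the left; origin under their middle
There are look-alikes about, which are no part of the job. Several things have the shape of the plate; the one meant has the colours described above.

How it is judged (in metres and radians):
On the way, in this order (a step that is already met when the one before it is completed fails the run):
1. the direction lever is flipped to tighten (value of joint lever below -0.15 rad), for 0.2 s.
2. the foot presses firmly on the plate (over 60 N) (contact force between foot and plate above 60 N), for 0.2 s.
At the end, for the whole second after the job is handed in: The lever stands on tighten (below -0.15 rad), the foot presses the plate with more than 60 N, the plate lies within 10 mm of where it was, and plate and handle are at rest (value of joint lever below -0.15 rad and contact force between foot and plate above 60 N and distance of plate from where it was at the start of the episode below 0.01 m and linear speed of plate below 0.01 m/s and velocity of joint handle between -0.1 and 0.1 rad/s); the robot touches nothing.
It fails at once if the clamp is overtightened (foot on plate above 550 N) (contact force between foot and plate above 550 N).
It fails at once if a bystander is moved by more than 40 mm (distance of any of scraper, cup, resin_a, cutters from where it was at the start of the episode above 0.04 m).
It also fails if it takes over 67 s, if anything falls off the work surface, if the arm or the gripper's body presses on something with over 40 N, if the wrist force passes 120 N, or if a joint passes its speed limit or range.

## Working session

There is one attempt and no reset: what is moved stays moved. The work goes in short steps, Python scripts to look and compute and a tool call to move; the robot and the scene stay as the last step left them, time stands still between calls to the robot, and variables do not carry over. Pictures are saved under pics/ and viewed, and the job is handed in when it is done.

Besides the shell and the picture viewer there is one more tool, called as a command line: name --pt "numbers of a row" for each row, then --argument value for the rest. send_rows: Moves the arm, as the interface text tells. Its arguments: {"type":"object","properties":{"fingers":{"type":"array","items":{"type":"number"}},"slide":{"type":"array","items":{"type":"array","items":{"type":"number"}}},"spin":{"type":"array","items":{"type":"number"}},"newtons":{"type":"number"}},"required":["fingers","slide","spin"]}

```bash
ls; mkdir -p pics; cat > h.py <<'E'
import numpy as np, cv2
from bench import readout, vision, close_job, r
def cam(n):
    i=vision.camera_info(n); R=cv2.Rodrigues(np.array(i['rvec'],float))[0]; return i,R,np.array(i['tvec'],float).ravel()
def px2w(n,u,v,d):
    i,R,t=cam(n); p=np.array([(u-i['cx'])/i['fx']*d,(v-i['cy'])/i['fy']*d,d]); return R.T@(p-t)
def px2z(n,u,v,z):
    i,R,t=cam(n); c=-R.T@t; ray=R.T@np.array([(u-i['cx'])/i['fx'],(v-i['cy'])/i['fy'],1]); return c+ray*(z-c[2])/ray[2]
def w2px(n,p):
    i,R,t=cam(n); q=R@np.array(p,float)+t; return i['fx']*q[0]/q[2]+i['cx'], i['fy']*q[1]/q[2]+i['cy']
E
python3 - <<'E'
from h import *
for n in ('top','side'):
    im,d=vision.read_camera(n); np.savez(f'{n}0.npz',im=im,d=d)
    cv2.imwrite(f'pics/{n}0.png',cv2.resize(im[:,:,::-1],(800,600),interpolation=cv2.INTER_CUBIC))
    i,R,t=cam(n); print(n,-R.T@t,R[2],i['fx'])
s=readout.state(); print(s)
E
```

```text
pics
top [ 412.48413476  133.67320368 1047.9833662 ] [ 0.0488691  -0.00856924 -0.99876843] 382.9681163538254
side [ 367.20152902 -528.93229389  760.80140247] [ 0.09775758  0.72718384 -0.67944619] 364.1016002397574
{'time_s': 0.1, 'joint_positions': array([-79.73207604,  24.93266873,   1.43140269,  90.183486  ,
        -0.66671681,  64.97166942,  -4.30145625]), 'dq': array([-0.06880637, -0.0258914 ,  0.1384753 , -0.19504278,  0.0418964 ,
        0.04118122, -0.07559604]), 'joint_efforts': array([ 2.86674513e-03, -6.71755600e+01,  1.02806870e+00, -3.16903567e+01,
        1.57708110e-02,  7.31581764e-03, -3.94874576e-05]), 'ee_pos': array([173.72935962, 599.9115983 , 230.60497091]), 'ee_rot': array([1.79994393e+02, 7.93031941e-02, 7.38496529e+01]), 'wrist_force': array([-0.39743575, -0.10029245,  0.34506704]), 'moment': array([-0.02766164,  0.07927702, -0.01706792]), 'opening': 85.66816012728196}
```

View pics/top0.png

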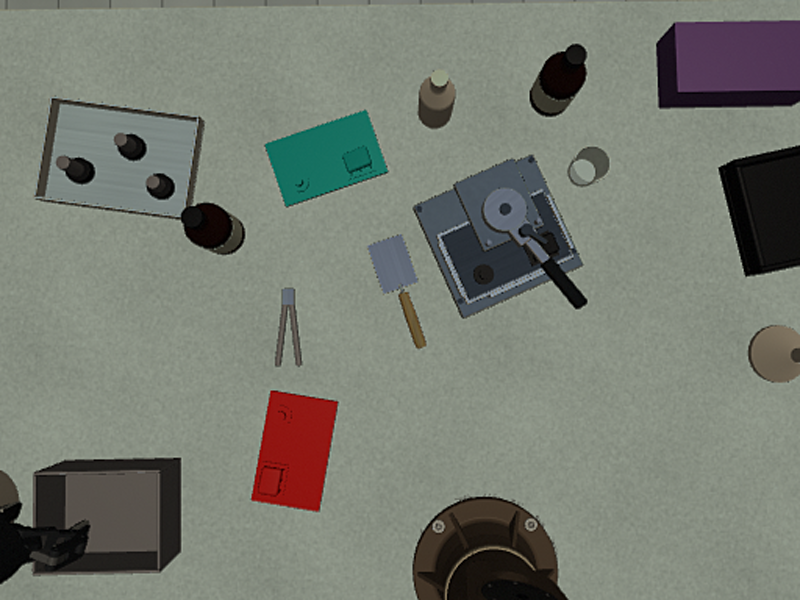

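View pics/side0.png

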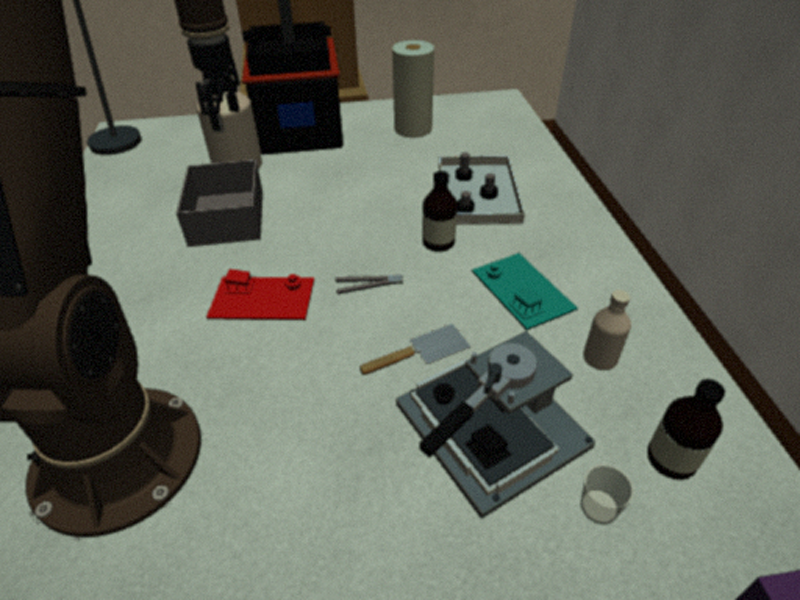

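The top view shows the robot base at (485,570), the clamp ratchet head at (505,208), and the handle grip ending at (580,303). Next I enlarge this area.

```bash
python3 - <<'E'
from h import *
a=np.load('top0.npz');im=a['im']
c=im[90:215,255:385]; cv2.imwrite('pics/c1.png',cv2.resize(c[:,:,::-1],None,fx=4.7,fy=4.7,interpolation=cv2.INTER_CUBIC))
a=np.load('side0.npz');im=a['im']
c=im[205:335,245:415]; cv2.imwrite('pics/c2.png',cv2.resize(c[:,:,::-1],None,fx=4.5,fy=4.5,interpolation=cv2.INTER_CUBIC))
E
```

```text
(no output)
```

View pics/c1.png

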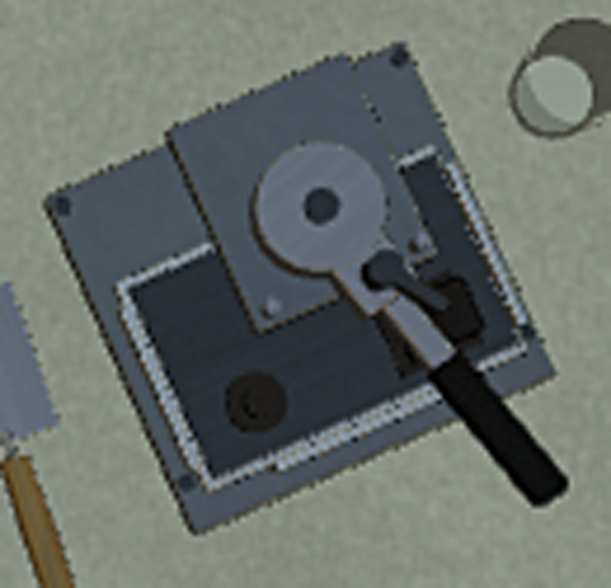

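View pics/c2.png

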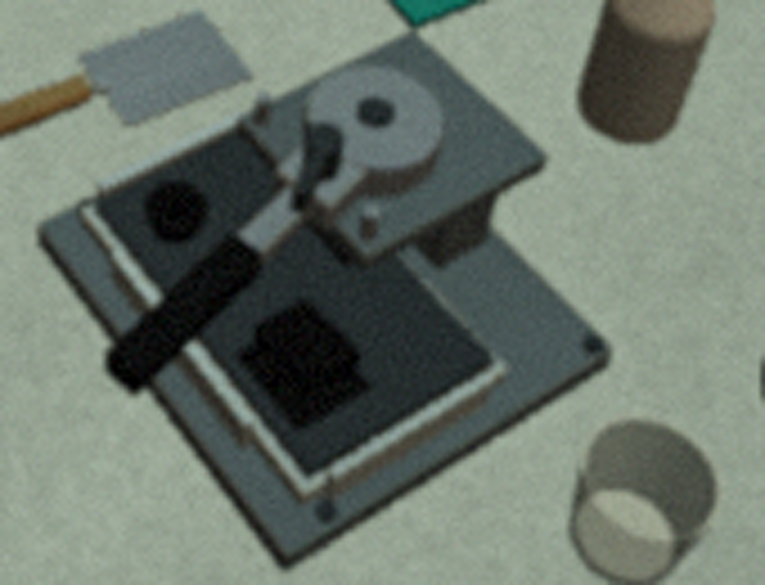

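```bash
python3 - <<'E'
from h import *
f=lambda u,v,z:px2z('top',255+u/4.7-.5+.5/4.7,90+v/4.7-.5+.5/4.7,z)
H=f(321,206,146);G0=f(447,366,142);G1=f(551,492,142);P=f(382,269,166);T=f(446,301,166)
for n,p in zip('H G0 G1 P T'.split(),(H,G0,G1,P,T)): print(n,p.round(1),np.hypot(*(p-H)[:2]).round(1))
print(np.degrees(np.arctan2(*(G1-H)[1::-1])),np.degrees(np.arctan2(*(T-P)[1::-1])))
# base corners z=20
C=[f(45,203,20),f(197,533,20),f(553,374,20),f(402,44,20)]
for c in C: print(c.round(1))
for a,b in ((0,1),(3,2)): 
    d=C[b]-C[a]; print(np.degrees(np.arctan2(d[1],d[0])),np.hypot(*d[:2]))
d=C[2]-C[1];print(np.degrees(np.arctan2(d[1],d[0]))+0,np.hypot(*d[:2]))
a=np.load('top0.npz')['d']
for n,(u,v) in dict(head=(290,230),grip=(500,425),gripend=(540,480),lev=(425,290),pin=(270,305),pin2=(418,243)).items():
    U=255+u/4.7;V=90+v/4.7; print(n, px2w('top',U-.5,V-.5,float(a[int(V),int(U)])).round(1))
g=lambda u,v,z:px2z('side',245+u/4.5-.4,205+v/4.5-.4,z)
print('side H',g(375,111,146),'gripend top mid',g(125,362,142),'levertip',g(305,195,160),'levpin',g(322,135,166))
# bottle and cup
for u,v,z in((215,228,0),):pass
E
```

```text
H [594.2 -25.3 146. ] 0.0
G0 [512.2 -87.8 142. ] 103.1
G1 [ 447.4 -138.4  142. ] 185.3
P [558.3 -51.2 166. ] 44.3
T [541.8 -82.4 166. ] 77.5
-142.39852598188213 -117.81721207872984
[624.1 111.6  20. ]
[432.4  28.4  20. ]
[ 519.9 -178.5   20. ]
[713.5 -97.1  20. ]
-156.53904713144817 208.99050819671683
-157.202207727495 209.98734032270448
-67.0613655908141 224.6517964003451
head [583.4  -9.8 141.3]
grip [ 482.  -113.5  141.9]
gripend [ 453.8 -132.5  143. ]
lev [548.4 -72.9 161.7]
pin [545.4   1.2 140.2]
pin2 [576.3 -75.7 137.3]
side H [596.5681775  -25.41504712 146.        ] gripend top mid [ 449.69804567 -142.7134735   142.        ] levertip [544.89878277 -80.6493114  160.        ] levpin [560.28134417 -52.09053303 166.        ]
```

send_rows --fingers '[0.2,0.45,0.45,0.45,0.45,0.45,0.45,0.45,0.45,0.45]' --pt "-1.5 1.5 0" --pt "-2.7 2.7 0" --pt "-2.7 2.7 0" --pt "-2.7 2.7 0" --pt "-2.7 2.7 0" --pt "-2.7 2.7 0" --pt "-2.7 2.7 0" --pt "-2.7 2.7 0" --pt "-2.7 2.7 0" --pt "-2.7 2.7 0" --spin '[0,0,0,0,0,0,0,0,0,0]' --newtons 20

```text
time_s: 0.93
ee_pos: [350.2, 278.9, 231.2]
ee_rot: [-180.0, 0.0, 73.9]
wrist_force: [0.1, 0.1, -0.3]
opening: 47.5
```

send_rows --fingers '[0.45,0.45,0.45,0.45,0.45,0.45,0.45,0.45,0.45,0.45]' --pt "-2.7 2.7 0" --pt "-2.7 2.7 0" --pt "-2.7 2.7 0" --pt "-2.7 2.7 0" --pt "-2.7 2.7 0" --pt "-2.7 2.7 0" --pt "-2.7 2.7 0" --pt "-2.7 2.7 0" --pt "-2.7 2.7 0" --pt "-2.7 2.7 0" --spin '[0,0,0,0,0,0,0,0,0,0]'

```text
time_s: 1.77
ee_pos: [534.5, -55.4, 231.1]
ee_rot: [-180.0, -0.0, 73.9]
wrist_force: [1.3, 0.7, 0.4]
opening: 46.8
```

send_rows --fingers '[0.45,0.45,0.45,0.45,0.45,0.45,0.45,0.45,0.45,0.45]' --pt "0 0 0" --pt "0 0 0" --pt "0 0 0" --pt "0 0 0" --pt "0 0 0" --pt "0 0 0" --pt "0 0 0" --pt "0 0 0" --pt "0 0 0" --pt "0 0 0" --spin '[0.12,0.12,0.12,0.12,0.12,0.12,0.12,0.12,0.12,0.12]'

```text
time_s: 2.6
ee_pos: [533.8, -53.6, 231.0]
ee_rot: [-180.0, 0.0, 4.8]
wrist_force: [0.0, -0.2, 0.0]
opening: 46.7
```

send_rows --fingers '[0.45,0.45,0.45,0.45,0.45,0.45,0.45,0.45,0.45,0.45]' --pt "0 0 0" --pt "0 0 0" --pt "0 0 0" --pt "0 0 0" --pt "0 0 0" --pt "0 0 0" --pt "0 0 0" --pt "0 0 0" --pt "0 0 0" --pt "0 0 0" --spin '[0.12,0.12,0.12,0.12,0.12,0.12,0.12,0.12,0,0]'

```text
time_s: 3.43
ee_pos: [533.9, -53.5, 231.0]
ee_rot: [180.0, 0.0, -49.7]
wrist_force: [-0.1, -0.1, -0.0]
opening: 47.2
```

send_rows --fingers '[0.45,0.45,0.45,0.45]' --pt "1.1 0.35 1.5" --pt "1.05 0.35 2" --pt "0 0 1.2" --pt "0 0 0" --spin '[0.04,0,0,0]'

```text
time_s: 3.77
ee_pos: [540.6, -74.7, 182.0]
ee_rot: [179.8, 0.1, -52.1]
wrist_force: [-1.0, -0.1, -0.0]
opening: 47.0
```

```bash
cat > look.py <<'E'
import sys
from h import *
tag=sys.argv[1]
ims=[]
im,d=vision.read_camera('side'); c=im[190:320,245:415]; a=cv2.resize(c[:,:,::-1],None,fx=4.5,fy=4.5,interpolation=cv2.INTER_CUBIC)
cv2.imwrite(f'pics/{tag}_s.png',a)
if len(sys.argv)>2:
    im,d=vision.read_camera('top'); c=im[90:215,255:385]; cv2.imwrite(f'pics/{tag}_t.png',cv2.resize(c[:,:,::-1],None,fx=4.7,fy=4.7,interpolation=cv2.INTER_CUBIC))
s=readout.state(); print(s['time_s'],s['ee_pos'].round(1),s['ee_rot'].round(1),s['wrist_force'].round(2),s['joint_positions'].round(0))
E
python3 look.py a 1
```

```text
3.8667 [541.8 -74.5 184.2] [ 1.80e+02  1.00e-01 -5.21e+01] [-0.14  0.7   0.47] [-35.  27.  52. 107. -25.  58. -24.]
```

View pics/a_s.png

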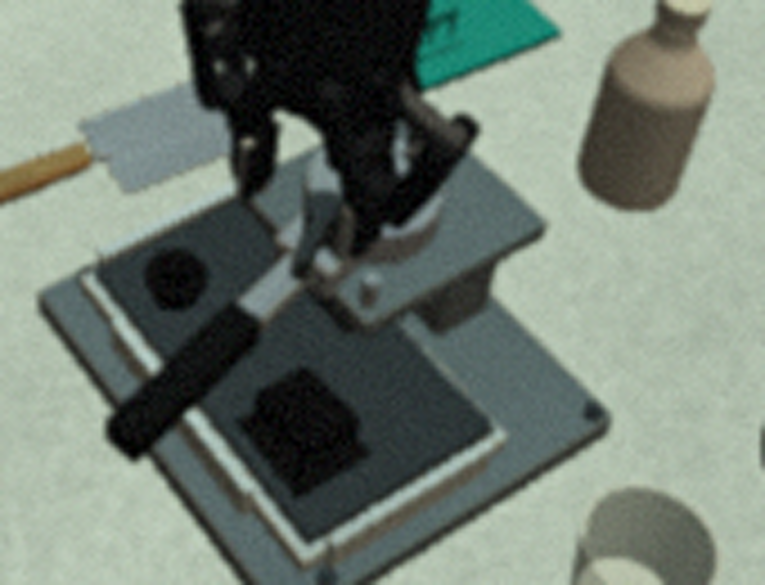

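View pics/a_t.png

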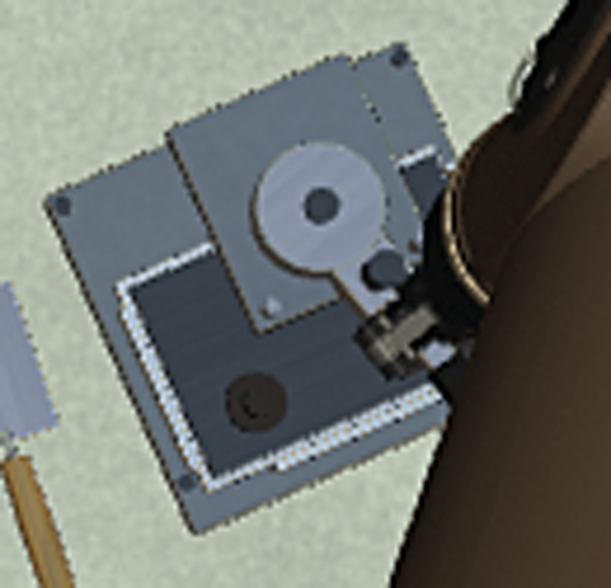

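The side view shows the fingers straddling the lever from above: finger tips at about (255,190) and (365,245), blade between. I lower them.

send_rows --fingers '[0.45,0.45,0.45,0.45,0.45]' --pt "0 0 1.3" --pt "0 0 1.3" --pt "0 0 1.1" --pt "0 0 0" --pt "0 0 0" --spin '[0,0,0,0,0]'

```text
time_s: 4.28
ee_pos: [542.2, -74.5, 147.6]
ee_rot: [180.0, 0.0, -52.2]
wrist_force: [0.5, -0.5, 0.9]
opening: 46.9
```

```bash
python3 look.py b
```

```text
4.3333 [542.5 -74.7 148. ] [-180.    -0.   -52.2] [-0.22  0.34  0.55] [-33.  29.  50. 110. -27.  54. -22.]
```

View pics/b_s.png

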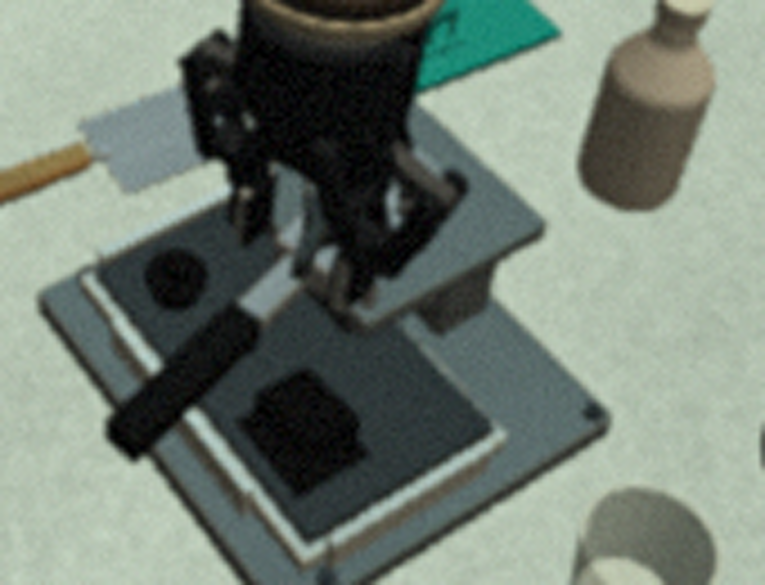

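send_rows --fingers '[0.45,0.45,0.45,0.45,0.45,0.45]' --pt "-0.72 0.03 0" --pt "-0.72 0.03 0" --pt "-0.72 0.03 0" --pt "-0.72 0.03 0" --pt "-0.72 0.03 0" --pt "-0.72 0.03 0" --spin '[0.1,0.1,0.1,0.1,0.1,0.1]'

```text
time_s: 4.83
ee_pos: [523.8, -37.0, 148.4]
ee_rot: [-179.9, -0.0, -86.9]
wrist_force: [-0.0, -2.8, 0.7]
opening: 46.7
```

```bash
python3 look.py c
```

```text
4.8833 [523.7 -34.9 147.9] [-180.     0.   -87.2] [-0.18  1.56 -0.14] [-44.  31.  61. 113. -34.  56. -53.]
```

View pics/c_s.png

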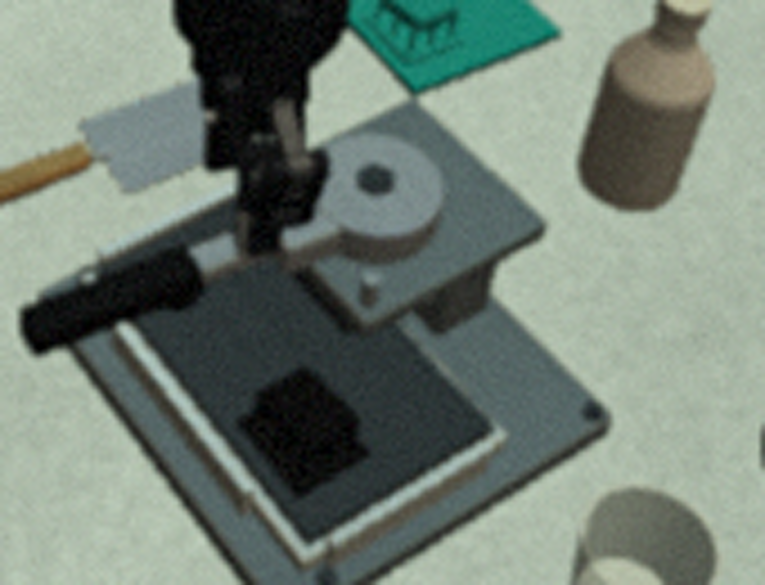

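The handle swings along freely, and the radius holds at 72 mm. I continue to the stop.

send_rows --fingers '[0.45,0.45,0.45,0.45,0.45]' --pt "-0.72 0.03 0" --pt "-0.72 0.03 0" --pt "-0.72 0.03 0" --pt "-0.36 0.03 0" --pt "-0.36 0.03 0" --spin '[0.1,0.1,0.1,0.05,0.05]'

```text
time_s: 5.3
ee_pos: [525.4, -7.4, 148.0]
ee_rot: [-180.0, 0.0, -109.4]
wrist_force: [-0.6, -0.6, -0.4]
opening: 47.2
```

send_rows --fingers '[0.45,0.45,0.45,0.45]' --pt "-0.36 0.01 0" --pt "-0.36 0.01 0" --pt "-0.36 0.01 0" --pt "0 0 0" --spin '[0.05,0.05,0.05,0]'

```text
time_s: 5.63
ee_pos: [529.4, 2.9, 147.8]
ee_rot: [-180.0, 0.0, -118.0]
wrist_force: [-0.2, -0.2, -0.2]
opening: 47.0
```

```bash
python3 look.py d 1
```

```text
5.7333 [529.1   2.3 147.7] [-180.     0.  -117.9] [-1.02  0.03  0.38] [-51.  37.  70. 113. -40.  60. -81.]
```

View pics/d_s.png

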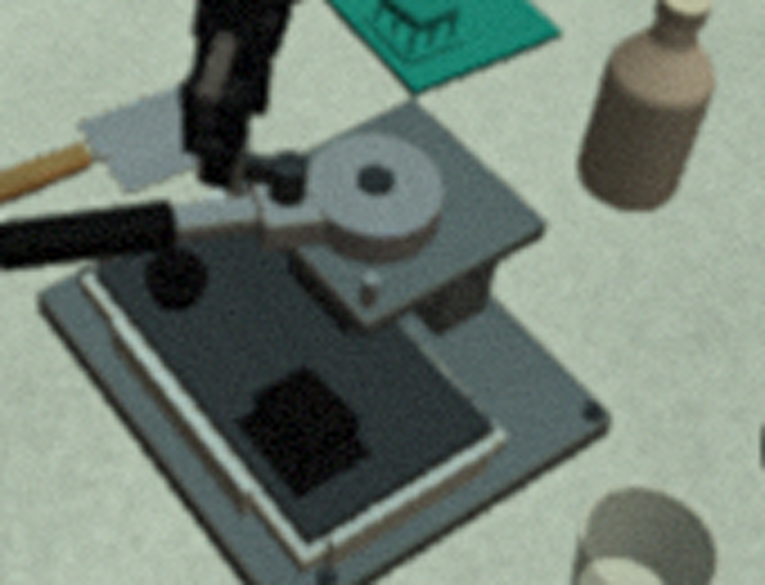

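View pics/d_t.png

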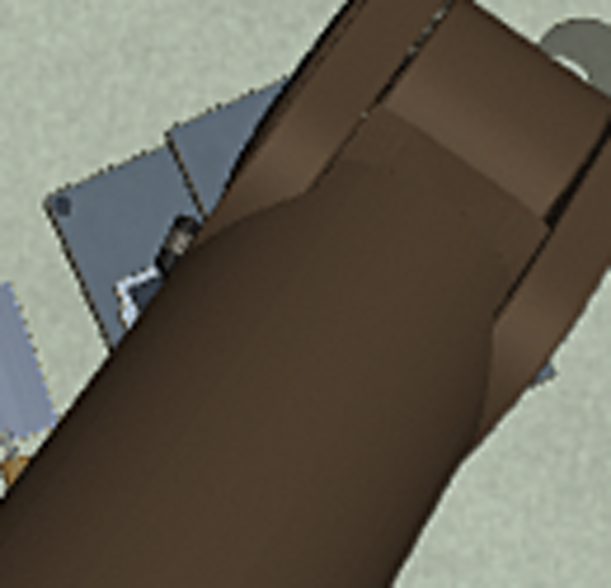

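The side view shows the handle near its clockwise stop (grip at (90,235)). The lever blade, from its pin at (290,180) to (245,170), is now on the far side, so it looks flipped. I lift clear and check.

send_rows --fingers '[0.45,0.45,0.45,0.45,0.45,0.45]' --pt "0.5 0 -1" --pt "0 0 -2.5" --pt "0 0.5 -2" --pt "0 2 -1" --pt "0 2 0" --pt "0 2 0" --spin '[0,0,-0.1,-0.1,-0.1,0]'

```text
time_s: 6.23
ee_pos: [464.6, 16.6, 213.5]
ee_rot: [-179.9, 0.1, -100.5]
wrist_force: [-1.1, 1.1, 0.9]
opening: 46.6
```

```bash
sed -i 's/245:415/215:385/' look.py; python3 look.py e 1
```

```text
6.3333 [462.   17.2 212.7] [ 179.9    0.2 -100.8] [ 0.16 -0.09 -0.01] [-64.  21.  73. 117. -24.  59. -79.]
```

View pics/e_s.png

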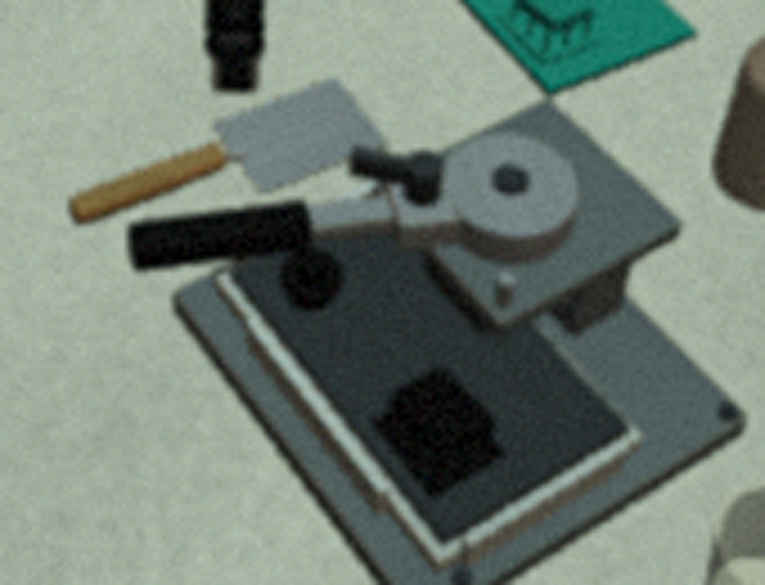

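View pics/e_t.png

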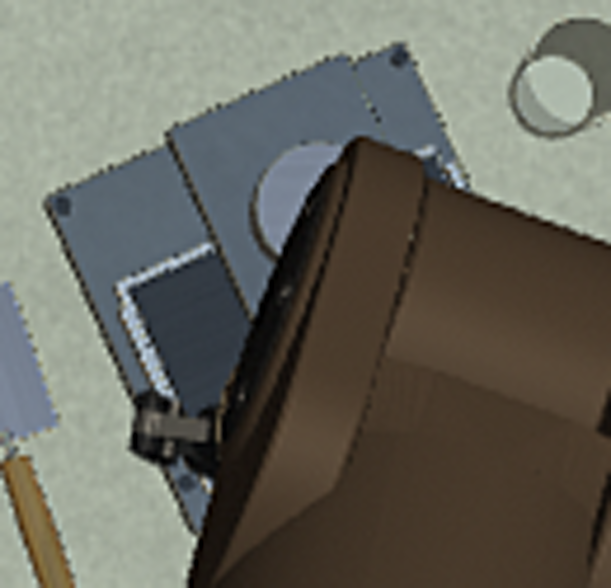

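The lever is flipped: its blade tip at (360,158) is on the clockwise side of the handle. Joint 3 is close to its range limit, so I check what `r` offers before choosing a tool yaw.

```bash
python3 - <<'E'
from h import *
print([x for x in dir(r) if not x.startswith('_')]); print(r)
s=readout.state(); print(s['joint_positions'].round(1))
g=lambda u,v,z:px2z('side',215+u/4.5-.4,190+v/4.5-.4,z)
H=g(510,180,146); E=g(133,236,142); E2=g(138,247,132);T=g(352,158,160);P=g(426,165,166)
print(H,E,E2,T,P,np.degrees(np.arctan2(*(E-H)[1::-1])),np.degrees(np.arctan2(*(T-P)[1::-1])))
E
```

```text
['MotionError', 'hold_point_z']
<Robot object at 0x7fb25eb63e00>
[-63.6  21.3  73.3 116.7 -24.1  59.4 -79.4]
[596.28305405 -26.35239489 146.        ] [409.00561351 -27.91106427 142.        ] [411.213018   -26.96821886 132.        ] [519.48139705 -11.68220524 160.        ] [551.95979334 -27.01165914 166.        ] -179.52315070643232 154.73319322028271
```

send_rows --fingers '[0.42,0.42,0.42,0.42,0.42,0.42]' --pt "0 0 0" --pt "0 0 0" --pt "0 0 0" --pt "0 0 0" --pt "0 0 0" --pt "0 0 0" --spin '[-0.1,-0.1,-0.1,-0.1,0,0]'

```text
time_s: 6.83
ee_pos: [465.1, 16.7, 212.9]
ee_rot: [-179.9, 0.0, -78.2]
wrist_force: [0.6, -0.3, -0.2]
opening: 49.5
```

```bash
python3 -c "
from h import *
s=readout.state(); print(s['time_s'],s['ee_pos'],s['ee_rot'],s['joint_positions'].round(1))"
```

```text
6.8333 [465.06829592  16.72235862 212.87568258] [-1.79936400e+02  3.48615601e-02 -7.81639692e+01] [-59.9  18.1  66.1 116.3 -19.7  57.7 -62.3]
```

Handle direction is about −179.5°, and the lever is 25° clockwise of it, so it is on tighten. Next I straddle the grip.

send_rows --fingers '[0.42,0.42,0.42,0.42,0.42,0.42,0.42]' --pt "1.36 0.61 0" --pt "1.35 0.61 0" --pt "1.35 0.61 0" --pt "0 0 1.5" --pt "0 0 1.5" --pt "0 0 0" --pt "0 0 0" --spin '[0,0,0,0,0,0,0]'

```text
time_s: 7.42
ee_pos: [454.4, -27.6, 182.2]
ee_rot: [179.9, -0.0, -78.2]
wrist_force: [0.4, 0.1, -0.3]
opening: 49.6
```

```bash
python3 look.py f
```

```text
7.4667 [455.  -27.3 182.7] [180.   -0.  -78.1] [ 0.93 -0.01 -0.18] [-52.  20.  64. 120. -22.  54. -55.]
```

View pics/f_s.png

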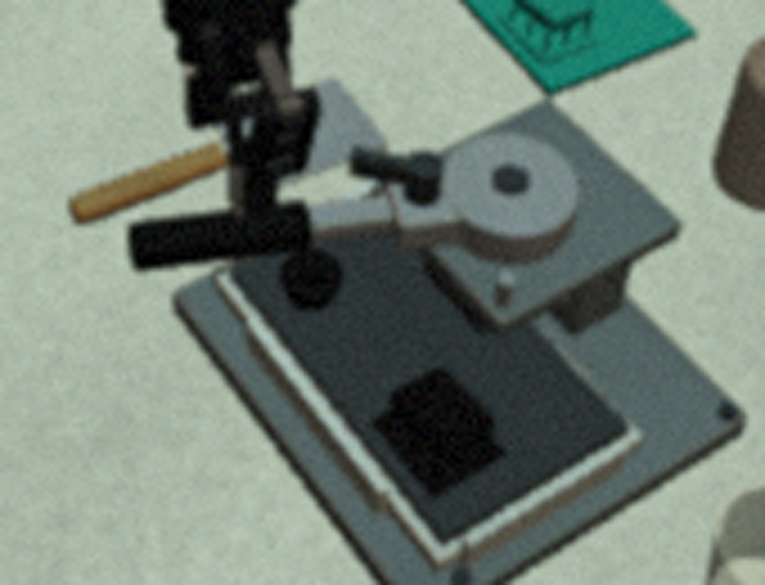

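The fingers are over the grip: near finger at (250,200), far finger behind it. Lowering.

send_rows --fingers '[0.42,0.42,0.42,0.42]' --pt "0 0 1.5" --pt "0 0 1.0" --pt "0 0 1.0" --pt "0 0 0" --spin '[0,0,0,0]'

```text
time_s: 7.8
ee_pos: [454.3, -26.1, 146.1]
ee_rot: [179.9, 0.0, -78.0]
wrist_force: [0.4, -0.7, 0.4]
opening: 49.4
```

```bash
python3 look.py g
```

```text
7.85 [454.6 -26.3 146.8] [179.9  -0.  -78. ] [ 0.1   1.02 -0.32] [-49.  23.  60. 122. -26.  49. -51.]
```

View pics/g_s.png

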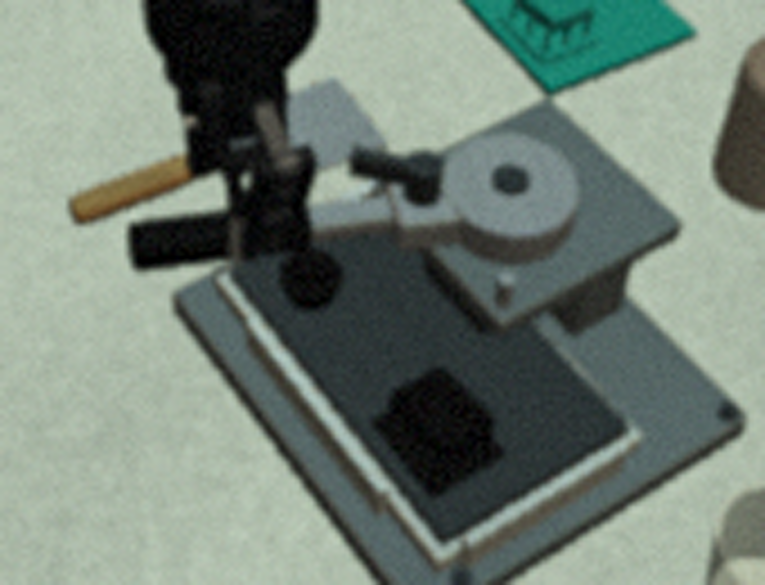

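send_rows --fingers '[0.42,0.42,0.42]' --pt "0 0 1.2" --pt "0 0 1.2" --pt "0 0 0" --spin '[0,0,0]'

```text
time_s: 8.1
ee_pos: [454.5, -26.1, 122.5]
ee_rot: [179.9, 0.0, -78.0]
wrist_force: [-0.4, 0.2, -0.2]
opening: 49.5
```

```bash
cat > gen.py <<'E'
import sys
from h import *
H=np.array([595.5,-25.6])
def gen(phi1,psi1,n,rr=140,start=None):
    s=readout.state(); p=s['ee_pos'][:2]; psi=s['ee_rot'][2]
    v=p-H; phi=np.degrees(np.arctan2(v[1],v[0])); phi-=360*(phi>0); r0=np.hypot(*v)
    a=np.radians(psi+90); 
    print('now t',round(s['time_s'],2),'phi',phi.round(1),'r',r0.round(1),'psi',psi.round(1),'z',s['ee_pos'][2].round(1),'F',s['wrist_force'].round(2),'j',s['joint_positions'].round(0))
    out=[];cp=p.copy();cpsi=psi;err=0
    for k in range(1,n+1):
        f=k/n; ph=np.radians(phi+(phi1-phi)*f); rad=r0+(rr-r0)*f
        tgt=H+rad*np.array([np.cos(ph),np.sin(ph)]); d=tgt-cp; q=np.radians(cpsi)
        sl=np.array([d@[np.cos(q),np.sin(q)],d@[np.sin(q),-np.cos(q)]])/10; sl=sl.round(2)
        cp=cp+10*sl[0]*np.array([np.cos(q),np.sin(q)])+10*sl[1]*np.array([np.sin(q),-np.cos(q)])
        sp=round(np.radians(-(psi1-psi)/n),3); cpsi-=np.degrees(sp)
        out.append([sl[0],sl[1],0])
    print(str([[float(x) for x in o] for o in out]).replace('0.0]','0]'),[sp]*n)
if __name__=='__main__': gen(float(sys.argv[1]),float(sys.argv[2]),int(sys.argv[3]))
E
python3 gen.py -118 -45 10
```

```text
now t 8.1 phi -179.8 r 141.0 psi -78.0 z 122.5 F [-0.42  0.18 -0.19] j [-46.  25.  57. 123. -29.  46. -48.]
[[1.5, 0.22, 0], [1.51, 0.15, 0], [1.52, 0.07, 0], [1.52, -0.01, 0], [1.51, -0.08, 0], [1.51, -0.15, 0], [1.49, -0.24, 0], [1.48, -0.3, 0], [1.46, -0.38, 0], [1.45, -0.45, 0]] [np.float64(-0.058), np.float64(-0.058), np.float64(-0.058), np.float64(-0.058), np.float64(-0.058), np.float64(-0.058), np.float64(-0.058), np.float64(-0.058), np.float64(-0.058), np.float64(-0.058)]
```

send_rows --fingers '[0.42,0.42,0.42,0.42,0.42,0.42,0.42,0.42,0.42,0.42]' --pt "1.5 0.22 0" --pt "1.51 0.15 0" --pt "1.52 0.07 0" --pt "1.52 -0.01 0" --pt "1.51 -0.08 0" --pt "1.51 -0.15 0" --pt "1.49 -0.24 0" --pt "1.48 -0.3 0" --pt "1.46 -0.38 0" --pt "1.45 -0.45 0" --spin '[-0.058,-0.058,-0.058,-0.058,-0.058,-0.058,-0.058,-0.058,-0.058,-0.058]'

```text
time_s: 8.93
ee_pos: [530.2, -150.4, 124.2]
ee_rot: [179.9, 0.0, -44.6]
wrist_force: [-3.3, -0.7, 0.3]
opening: 49.6
```

```bash
sed -i 's/215:385/245:415/' look.py; python3 look.py i; python3 gen.py -195 -80 10
```

```text
8.9833 [ 531.8 -151.4  124.2] [179.9  -0.  -44.4] [-1.43 -0.11 -0.05] [-20.  30.  43. 110. -26.  50.  -8.]
now t 8.98 phi -116.8 r 141.0 psi -44.4 z 124.2 F [-1.43 -0.11 -0.05] j [-20.  30.  43. 110. -26.  50.  -8.]
[[-1.87, 0.44, 0], [-1.89, 0.31, 0], [-1.92, 0.16, 0], [-1.91, 0.02, 0], [-1.91, -0.12, 0], [-1.9, -0.27, 0], [-1.87, -0.4, 0], [-1.83, -0.55, 0], [-1.79, -0.67, 0], [-1.73, -0.81, 0]] [np.float64(0.062), np.float64(0.062), np.float64(0.062), np.float64(0.062), np.float64(0.062), np.float64(0.062), np.float64(0.062), np.float64(0.062), np.float64(0.062), np.float64(0.062)]
```

View pics/i_s.png

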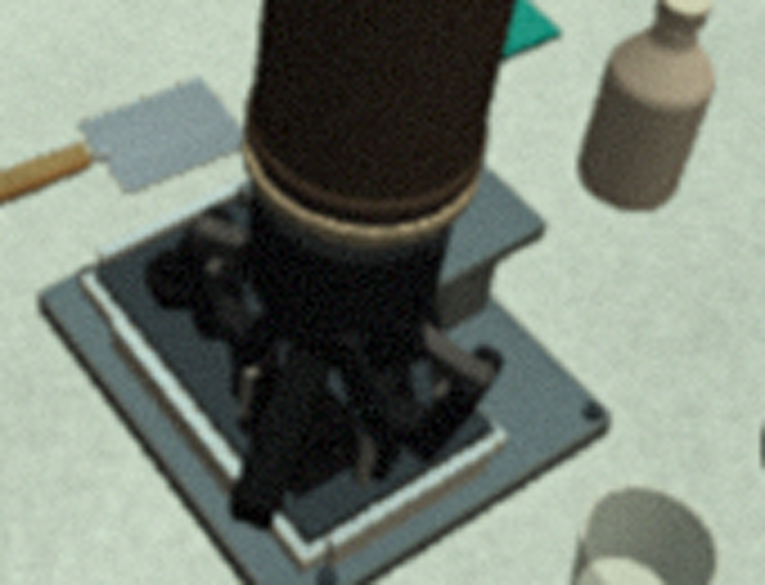

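The fingers straddle the handle near its counterclockwise end, with the grip end at (255,500). Now the first drive stroke clockwise.

send_rows --fingers '[0.42,0.42,0.42,0.42,0.42,0.42]' --pt "-1.87 0.44 0" --pt "-1.89 0.31 0" --pt "-1.92 0.16 0" --pt "-1.91 0.02 0" --pt "-1.91 -0.12 0" --pt "-1.9 -0.27 0" --spin '[0.062,0.062,0.062,0.062,0.062,0.062]'

```text
time_s: 9.48
ee_pos: [458.9, -63.6, 124.1]
ee_rot: [-180.0, -0.1, -66.5]
wrist_force: [-1.9, -7.5, 0.7]
opening: 49.8
```

send_rows --fingers '[0.42,0.42,0.42,0.42]' --pt "-1.87 -0.4 0" --pt "-1.83 -0.55 0" --pt "-1.79 -0.67 0" --pt "-1.73 -0.81 0" --spin '[0.062,0.062,0.062,0.062]'

```text
time_s: 9.82
ee_pos: [457.9, 13.0, 123.7]
ee_rot: [179.9, 0.0, -80.6]
wrist_force: [-4.0, -5.5, 0.8]
opening: 49.4
```

```bash
sed -i 's/245:415/215:385/' look.py; python3 look.py k; python3 gen.py -117 -45 10
```

```text
9.8667 [458.3  14.3 123.4] [ 1.798e+02 -1.000e-01 -8.080e+01] [-3.62 -6.33  3.06] [-51.  25.  58. 123. -30.  47. -56.]
now t 9.87 phi -196.2 r 142.9 psi -80.8 z 123.4 F [-3.62 -6.33  3.06] j [-51.  25.  58. 123. -30.  47. -56.]
[[1.85, 0.7, 0], [1.89, 0.55, 0], [1.92, 0.4, 0], [1.94, 0.26, 0], [1.95, 0.11, 0], [1.96, -0.04, 0], [1.94, -0.19, 0], [1.91, -0.34, 0], [1.88, -0.48, 0], [1.84, -0.62, 0]] [np.float64(-0.062), np.float64(-0.062), np.float64(-0.062), np.float64(-0.062), np.float64(-0.062), np.float64(-0.062), np.float64(-0.062), np.float64(-0.062), np.float64(-0.062), np.float64(-0.062)]
```

View pics/k_s.png

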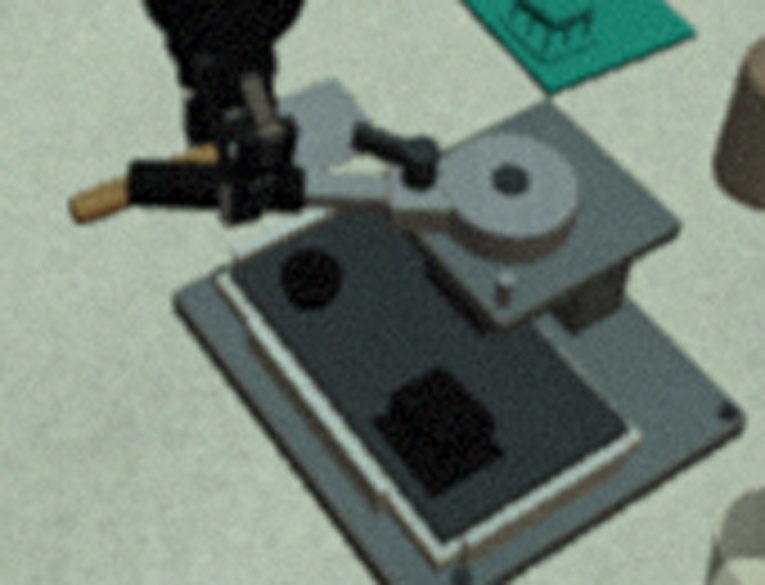

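The handle is now near its clockwise stop and the lever is still on tighten (tip (358,130)). Return stroke.

send_rows --fingers '[0.42,0.42,0.42,0.42,0.42,0.42,0.42,0.42,0.42,0.42]' --pt "1.85 0.7 0" --pt "1.89 0.55 0" --pt "1.92 0.4 0" --pt "1.94 0.26 0" --pt "1.95 0.11 0" --pt "1.96 -0.04 0" --pt "1.94 -0.19 0" --pt "1.91 -0.34 0" --pt "1.88 -0.48 0" --pt "1.84 -0.62 0" --spin '[-0.062,-0.062,-0.062,-0.062,-0.062,-0.062,-0.062,-0.062,-0.062,-0.062]'

```text
time_s: 10.7
ee_pos: [533.7, -151.5, 123.9]
ee_rot: [179.9, 0.2, -44.7]
wrist_force: [-53.0, 25.2, 23.9]
opening: 49.3
```

```bash
python3 gen.py -192 -80 20
```

```text
now t 10.7 phi -116.1 r 140.3 psi -44.7 z 123.9 F [-52.99  25.18  23.91] j [-19.  30.  43. 110. -26.  51.  -9.]
[[-0.89, 0.27, 0], [-0.9, 0.23, 0], [-0.9, 0.2, 0], [-0.92, 0.17, 0], [-0.91, 0.14, 0], [-0.93, 0.1, 0], [-0.92, 0.08, 0], [-0.93, 0.04, 0], [-0.93, 0.0, 0], [-0.92, -0.02, 0], [-0.93, -0.06, 0], [-0.92, -0.09, 0], [-0.92, -0.12, 0], [-0.92, -0.16, 0], [-0.9, -0.18, 0], [-0.9, -0.22, 0], [-0.9, -0.25, 0], [-0.88, -0.28, 0], [-0.87, -0.32, 0], [-0.86, -0.34, 0]] [np.float64(0.031), np.float64(0.031), np.float64(0.031), np.float64(0.031), np.float64(0.031), np.float64(0.031), np.float64(0.031), np.float64(0.031), np.float64(0.031), np.float64(0.031), np.float64(0.031), np.float64(0.031), np.float64(0.031), np.float64(0.031), np.float64(0.031), np.float64(0.031), np.float64(0.031), np.float64(0.031), np.float64(0.031), np.float64(0.031)]
```

That hit the counterclockwise stop at 53 N, so later return strokes must end about 4° earlier. Now I drive clockwise more slowly.

send_rows --fingers '[0.42,0.42,0.42,0.42,0.42,0.42,0.42,0.42,0.42,0.42]' --pt "-0.89 0.27 0" --pt "-0.9 0.23 0" --pt "-0.9 0.2 0" --pt "-0.92 0.17 0" --pt "-0.91 0.14 0" --pt "-0.93 0.1 0" --pt "-0.92 0.08 0" --pt "-0.93 0.04 0" --pt "-0.93 0 0" --pt "-0.92 -0.02 0" --spin '[0.031,0.031,0.031,0.031,0.031,0.031,0.031,0.031,0.031,0.031]'

```text
time_s: 11.53
ee_pos: [470.7, -87.4, 124.3]
ee_rot: [-180.0, -0.1, -62.8]
wrist_force: [-0.7, -5.1, -0.4]
opening: 49.5
```

send_rows --fingers '[0.42,0.42,0.42,0.42]' --pt "-0.93 -0.06 0" --pt "-0.92 -0.09 0" --pt "-0.92 -0.12 0" --pt "-0.92 -0.16 0" --spin '[0.031,0.031,0.031,0.031]'

```text
time_s: 11.87
ee_pos: [458.7, -52.3, 124.1]
ee_rot: [-180.0, -0.1, -69.9]
wrist_force: [-1.5, -7.0, 0.2]
opening: 49.8
```

send_rows --fingers '[0.42,0.42,0.42]' --pt "-0.9 -0.18 0" --pt "-0.9 -0.22 0" --pt "-0.9 -0.25 0" --spin '[0.031,0.031,0.031]'

```text
time_s: 12.12
ee_pos: [455.4, -25.4, 123.9]
ee_rot: [179.9, -0.1, -75.3]
wrist_force: [-7.1, -11.1, 3.3]
opening: 49.4
```

```bash
python3 gen.py -120 -45 12
```

```text
now t 12.12 phi -180.1 r 140.1 psi -75.3 z 123.9 F [ -7.1  -11.14   3.27] j [-45.  24.  56. 123. -28.  46. -47.]
[[1.2, 0.26, 0], [1.2, 0.21, 0], [1.22, 0.15, 0], [1.21, 0.11, 0], [1.23, 0.05, 0], [1.22, -0.01, 0], [1.22, -0.05, 0], [1.22, -0.11, 0], [1.21, -0.16, 0], [1.21, -0.22, 0], [1.19, -0.27, 0], [1.18, -0.31, 0]] [np.float64(-0.044), np.float64(-0.044), np.float64(-0.044), np.float64(-0.044), np.float64(-0.044), np.float64(-0.044), np.float64(-0.044), np.float64(-0.044), np.float64(-0.044), np.float64(-0.044), np.float64(-0.044), np.float64(-0.044)]
```

send_rows --fingers '[0.42]' --pt "0 0 0" --spin '[0]'

```text
time_s: 12.2
ee_pos: [455.7, -23.5, 123.7]
ee_rot: [179.9, -0.0, -75.2]
wrist_force: [-3.4, -5.0, 1.2]
opening: 49.6
```

```bash
python3 - <<'E'
from h import *
for k in range(3):
    im,d=vision.read_camera('side'); s=readout.state(); print(s['time_s'],s['ee_pos'].round(2),s['wrist_force'].round(2),s['moment'].round(2))
c=im[190:320,215:385]; cv2.imwrite('pics/m.png',cv2.resize(c[:,:,::-1],None,fx=4.5,fy=4.5,interpolation=cv2.INTER_CUBIC))
E
```

```text
12.25 [455.78 -23.9  123.77] [-3.11 -5.34  0.16] [-1.06  0.64 -0.15]
12.3 [455.8  -24.17 123.78] [-1.92 -4.36 -0.08] [-1.1   0.59 -0.15]
12.35 [455.83 -24.31 123.79] [-3.03 -4.99 -1.59] [-1.12  0.58 -0.14]
```

View pics/m.png

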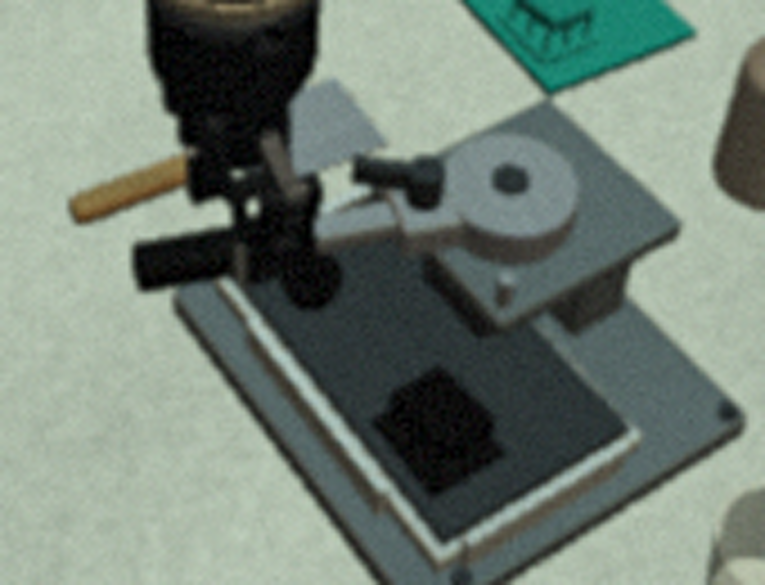

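send_rows --fingers '[0.42,0.42,0.42,0.42]' --pt "-0.1 -0.03 0" --pt "-0.1 -0.03 0" --pt "-0.1 -0.03 0" --pt "-0.1 -0.03 0" --spin '[0,0,0,0]'

```text
time_s: 12.68
ee_pos: [455.5, -21.5, 123.7]
ee_rot: [179.9, -0.1, -75.2]
wrist_force: [-3.9, -10.8, 0.2]
opening: 49.7
```

```bash
python3 -c "
from h import *
s=readout.state(); print(s['time_s'],s['ee_pos'].round(2),s['wrist_force'].round(2),s['moment'].round(2))"
```

```text
12.6833 [455.5  -21.48 123.74] [ -3.95 -10.83   0.23] [-2.17  0.99 -0.25]
```

send_rows --fingers '[0.42,0.42]' --pt "-0.1 -0.03 0" --pt "-0.1 -0.03 0" --spin '[0,0]'

```text
time_s: 12.85
ee_pos: [455.3, -19.6, 123.7]
ee_rot: [179.9, -0.1, -75.2]
wrist_force: [-6.6, -10.1, 0.4]
opening: 49.6
```

```bash
python3 -c "
from h import *
s=readout.state(); print(s['time_s'],s['ee_pos'].round(2),s['wrist_force'].round(2),s['moment'].round(2))"
```

```text
12.85 [455.27 -19.61 123.71] [ -6.65 -10.09   0.39] [-2.29  1.21 -0.3 ]
```

Creeping at about 11 mm/s the push is about 9–10 N. It was 5 N early in the stroke and rose with angle, and the handle is still about 20° from its stop. That is above the 8 N target but below 12 N, so I stop, centre the fingers and lift off.

send_rows --fingers '[0.42,0.42,0.42,0.42,0.42]' --pt "0.4 0.06 0" --pt "0.4 0.1 0" --pt "0.35 0.1 0" --pt "0 0 0" --pt "0 0 0" --spin '[0,0,0,0,0]'

```text
time_s: 13.27
ee_pos: [457.7, -29.2, 123.7]
ee_rot: [-180.0, -0.0, -75.0]
wrist_force: [-0.5, -3.3, 1.7]
opening: 49.9
```

```bash
python3 look.py n; python3 gen.py -170 -60 1
```

```text
13.3167 [457.6 -29.1 123.6] [-180.   -0.  -75.] [-1.02 -1.79  1.25] [-44.  24.  55. 123. -28.  46. -46.]
now t 13.32 phi -178.5 r 137.9 psi -75.0 z 123.6 F [-1.02 -1.79  1.25] j [-44.  24.  55. 123. -28.  46. -46.]
[[2.01, 0.54, 0]] [np.float64(-0.261)]
```

View pics/n_s.png

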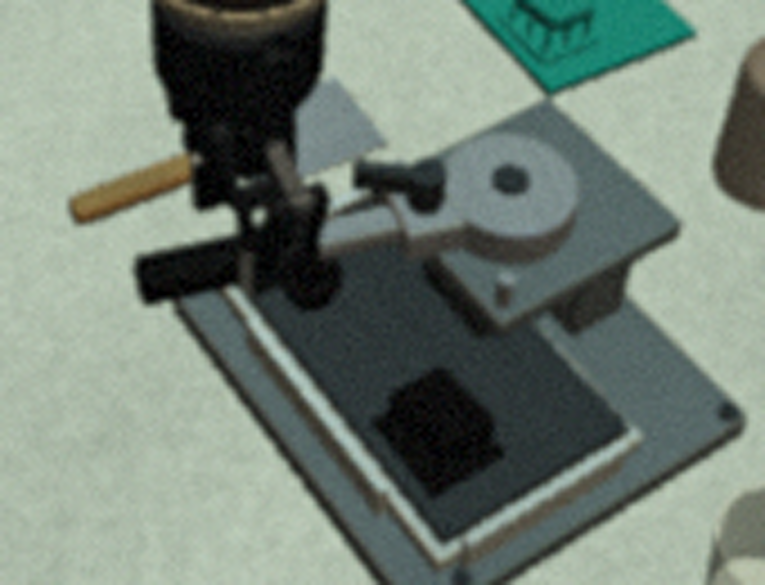

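```bash
python3 - <<'E'
from h import *
H=np.array([595.5,-25.6])
g=lambda u,v,z:px2z('side',215+u/4.5-.4,190+v/4.5-.4,z)
for n,(u,v) in dict(e=(132,236),m=(137,257),n=(141,266)).items():
    E=g(u,v,138)[:2]-H; print(n,np.degrees(np.arctan2(E[1],E[0])),np.hypot(*E))
s=readout.state();print(s['wrist_force'],s['moment'])
E
```

```text
e 179.69126627333821 186.7054763736569
m -176.27930637601304 186.35922609905148
n -174.51147756181777 185.63348990004096
[-1.02080508 -1.79481026  1.24850407] [-0.63752574  0.12859818 -0.09369231]
```

send_rows --fingers '[0.42,0.42,0.42,0.42]' --pt "0.3 0.05 0" --pt "0.3 0.05 0" --pt "0 0 0" --pt "0 0 0" --spin '[0,0,0,0]'

```text
time_s: 13.65
ee_pos: [458.1, -34.9, 123.3]
ee_rot: [-180.0, 0.0, -75.0]
wrist_force: [-0.6, 0.3, 0.4]
opening: 49.6
```

```bash
python3 look.py o; python3 - <<'E'
from h import *
s=readout.state();print(s['wrist_force'],s['moment'])
E
```

```text
13.7 [458.1 -34.8 123.3] [-180.    0.  -75.] [ 0.53  0.67 -0.12] [-44.  24.  55. 123. -28.  46. -45.]
[ 0.53038986  0.67368045 -0.12075362] [ 0.01936255  0.01507541 -0.05656504]
```

View pics/o_s.png

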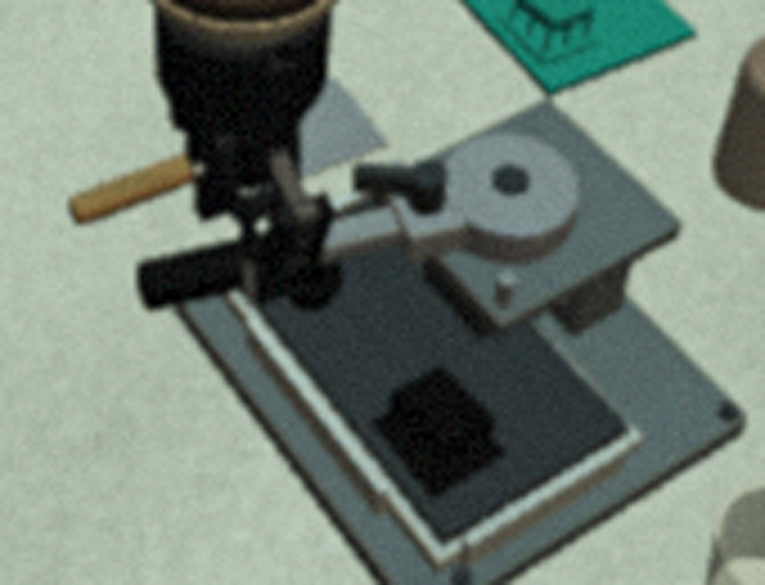

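The handle followed slightly as it was unloaded, and the fingers are now free at 0 N. To confirm it is firm, I do one more short return and a slow drive, and check that the push comes up high again as soon as the pawl engages.

```bash
python3 gen.py -140 -58 8
```

```text
now t 13.7 phi -176.2 r 137.7 psi -75.0 z 123.3 F [ 0.53  0.67 -0.12] j [-44.  24.  55. 123. -28.  46. -45.]
[[1.07, 0.2, 0], [1.08, 0.15, 0], [1.09, 0.11, 0], [1.09, 0.06, 0], [1.1, 0.01, 0], [1.09, -0.03, 0], [1.1, -0.07, 0], [1.1, -0.13, 0]] [np.float64(-0.037), np.float64(-0.037), np.float64(-0.037), np.float64(-0.037), np.float64(-0.037), np.float64(-0.037), np.float64(-0.037), np.float64(-0.037)]
```

send_rows --fingers '[0.42,0.42,0.42,0.42,0.42,0.42,0.42,0.42]' --pt "1.07 0.2 0" --pt "1.08 0.15 0" --pt "1.09 0.11 0" --pt "1.09 0.06 0" --pt "1.1 0.01 0" --pt "1.09 -0.03 0" --pt "1.1 -0.07 0" --pt "1.1 -0.13 0" --spin '[-0.037,-0.037,-0.037,-0.037,-0.037,-0.037,-0.037,-0.037]'

```text
time_s: 14.37
ee_pos: [487.6, -115.7, 122.9]
ee_rot: [179.9, 0.1, -57.9]
wrist_force: [-1.1, 0.1, 0.6]
opening: 49.7
```

```bash
python3 look.py q; python3 gen.py -180 -75 20
```

```text
14.4167 [ 489.4 -117.8  123.5] [-1.80e+02 -1.00e-01 -5.78e+01] [ 0.75 -1.13  1.19] [-28.  26.  48. 117. -26.  48. -22.]
now t 14.42 phi -139.0 r 140.6 psi -57.8 z 123.5 F [ 0.75 -1.13  1.19] j [-28.  26.  48. 117. -26.  48. -22.]
[[-0.5, 0.06, 0], [-0.5, 0.06, 0], [-0.5, 0.04, 0], [-0.5, 0.04, 0], [-0.5, 0.02, 0], [-0.5, 0.01, 0], [-0.5, 0.01, 0], [-0.51, -0.01, 0], [-0.5, -0.02, 0], [-0.5, -0.03, 0], [-0.5, -0.04, 0], [-0.5, -0.05, 0], [-0.49, -0.06, 0], [-0.5, -0.07, 0], [-0.5, -0.08, 0], [-0.49, -0.09, 0], [-0.49, -0.1, 0], [-0.49, -0.11, 0], [-0.48, -0.12, 0], [-0.49, -0.13, 0]] [np.float64(0.015), np.float64(0.015), np.float64(0.015), np.float64(0.015), np.float64(0.015), np.float64(0.015), np.float64(0.015), np.float64(0.015), np.float64(0.015), np.float64(0.015), np.float64(0.015), np.float64(0.015), np.float64(0.015), np.float64(0.015), np.float64(0.015), np.float64(0.015), np.float64(0.015), np.float64(0.015), np.float64(0.015), np.float64(0.015)]
```

View pics/q_s.png

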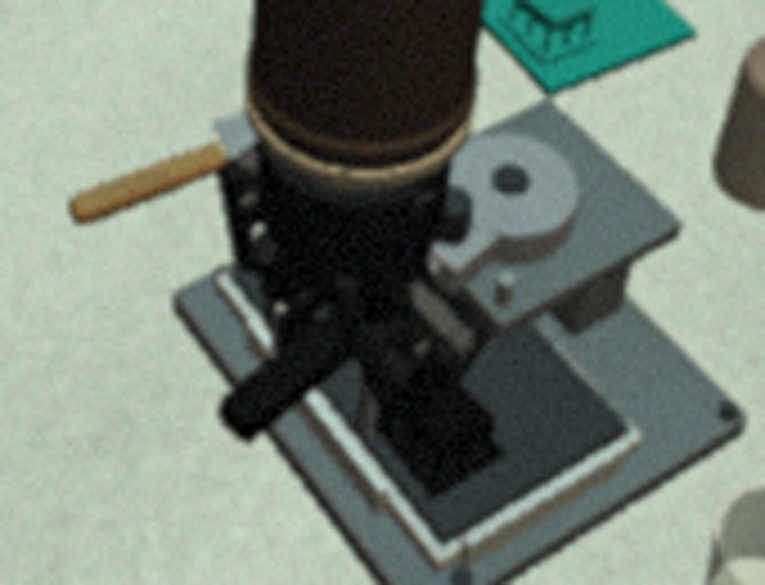

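The handle moved back freely, with the grip end at (235,415). Slow drive clockwise with frequent readings.

send_rows --fingers '[0.42,0.42,0.42,0.42,0.42,0.42,0.42,0.42]' --pt "-0.5 0.06 0" --pt "-0.5 0.06 0" --pt "-0.5 0.04 0" --pt "-0.5 0.04 0" --pt "-0.5 0.02 0" --pt "-0.5 0.01 0" --pt "-0.5 0.01 0" --pt "-0.51 -0.01 0" --spin '[0.015,0.015,0.015,0.015,0.015,0.015,0.015,0.015]'

```text
time_s: 15.08
ee_pos: [466.6, -81.2, 123.4]
ee_rot: [-180.0, 0.0, -64.9]
wrist_force: [-0.4, -0.7, 0.1]
opening: 49.3
```

send_rows --fingers '[0.42,0.42]' --pt "-0.5 -0.02 0" --pt "-0.5 -0.03 0" --spin '[0.015,0.015]'

```text
time_s: 15.25
ee_pos: [462.9, -72.0, 123.3]
ee_rot: [-180.0, 0.0, -66.7]
wrist_force: [0.2, 0.3, 0.4]
opening: 49.8
```

send_rows --fingers '[0.42,0.42]' --pt "-0.5 -0.04 0" --pt "-0.5 -0.05 0" --spin '[0.015,0.015]'

```text
time_s: 15.42
ee_pos: [459.9, -62.6, 123.3]
ee_rot: [180.0, -0.0, -68.4]
wrist_force: [-0.1, -1.4, 0.7]
opening: 49.8
```

send_rows --fingers '[0.42,0.42]' --pt "-0.4 -0.05 0" --pt "-0.4 -0.06 0" --spin '[0.015,0.015]'

```text
time_s: 15.58
ee_pos: [458.0, -54.8, 123.3]
ee_rot: [180.0, -0.0, -70.1]
wrist_force: [-0.2, -1.5, -0.4]
opening: 49.2
```

```bash
python3 look.py t; python3 gen.py -180 -75 10
```

```text
15.6333 [457.9 -54.  123.1] [180.    0.  -70.1] [-0.35 -0.43  0.1 ] [-40.  24.  54. 123. -27.  46. -39.]
now t 15.63 phi -168.3 r 140.5 psi -70.1 z 123.1 F [-0.35 -0.43  0.1 ] j [-40.  24.  54. 123. -27.  46. -39.]
[[-0.28, -0.05, 0], [-0.28, -0.05, 0], [-0.28, -0.06, 0], [-0.28, -0.05, 0], [-0.28, -0.07, 0], [-0.28, -0.06, 0], [-0.28, -0.07, 0], [-0.27, -0.07, 0], [-0.28, -0.07, 0], [-0.27, -0.08, 0]] [np.float64(0.009), np.float64(0.009), np.float64(0.009), np.float64(0.009), np.float64(0.009), np.float64(0.009), np.float64(0.009), np.float64(0.009), np.float64(0.009), np.float64(0.009)]
```

View pics/t_s.png

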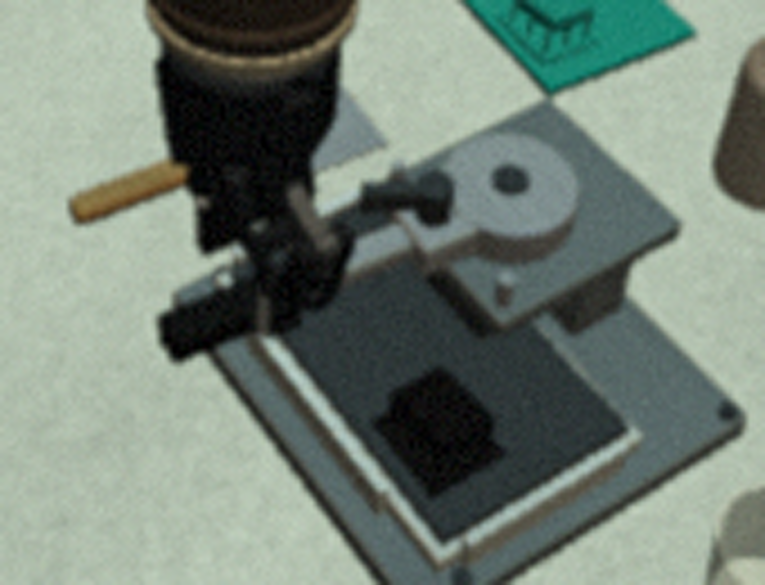

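send_rows --fingers '[0.42,0.42,0.42,0.42]' --pt "-0.28 -0.05 0" --pt "-0.28 -0.05 0" --pt "-0.28 -0.06 0" --pt "-0.28 -0.05 0" --spin '[0.009,0.009,0.009,0.009]'

```text
time_s: 15.97
ee_pos: [455.9, -45.2, 123.3]
ee_rot: [179.9, -0.1, -72.2]
wrist_force: [-2.8, -7.9, -0.9]
opening: 49.7
```

send_rows --fingers '[0.42,0.42]' --pt "-0.28 -0.07 0" --pt "-0.28 -0.06 0" --spin '[0.009,0.009]'

```text
time_s: 16.13
ee_pos: [455.1, -39.8, 123.2]
ee_rot: [179.9, -0.1, -73.3]
wrist_force: [-5.2, -9.2, 2.4]
opening: 49.5
```

send_rows --fingers '[0.42,0.42]' --pt "-0.28 -0.07 0" --pt "-0.27 -0.07 0" --spin '[0.009,0.009]'

```text
time_s: 16.3
ee_pos: [454.7, -34.3, 123.2]
ee_rot: [179.9, -0.1, -74.3]
wrist_force: [-2.8, -9.0, 1.6]
opening: 49.7
```

The push came straight up to about 8 N when the pawl engaged and held at about 8–8.5 N while moving, against about 5 N running earlier. That is firm, so I stop and release.

send_rows --fingers '[0.42,0.42,0.42,0.42,0.42,0.42]' --pt "0.5 0.08 0" --pt "0.5 0.1 0" --pt "0.4 0.1 0" --pt "0.2 0 0" --pt "0 0 0" --pt "0 0 0" --spin '[0,0,0,0,0,0]'

```text
time_s: 16.8
ee_pos: [457.6, -48.6, 123.3]
ee_rot: [-180.0, 0.0, -74.2]
wrist_force: [0.1, -0.4, 0.0]
opening: 49.7
```

```bash
python3 look.py v; python3 gen.py -180 -75 1
```

```text
16.85 [457.5 -48.5 123.3] [-180.     0.   -74.1] [ 1.03  0.3  -0.44] [-42.  24.  55. 123. -28.  46. -43.]
now t 16.85 phi -170.6 r 139.9 psi -74.1 z 123.3 F [ 1.03  0.3  -0.44] j [-42.  24.  55. 123. -28.  46. -43.]
[[-2.26, -0.43, 0]] [np.float64(0.015)]
```

View pics/v_s.png

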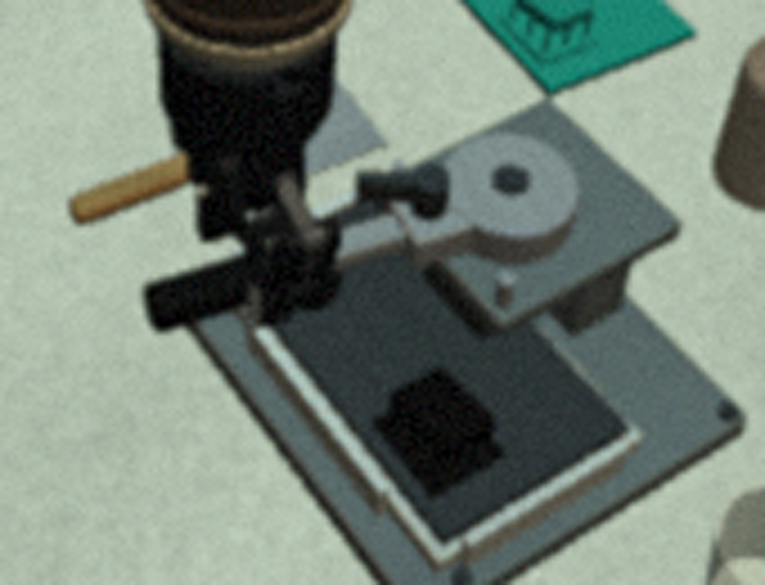

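The fingers are near-centred around the grip, with no force. Raising, opening stays the same.

send_rows --fingers '[0.42,0.42,0.42,0.42,0.42,0.42,0.42,0.42,0.42,0.42]' --pt "0 0 -0.5" --pt "0 0 -1" --pt "0 0 -1.5" --pt "0 0 -2" --pt "0 0 -2" --pt "0 0 -2" --pt "0 0 -2" --pt "0 0 -2" --pt "2 0 0" --pt "0 0 0" --spin '[0,0,0,0,0,0,0,0,0,0]'

```text
time_s: 17.68
ee_pos: [464.3, -69.7, 255.4]
ee_rot: [-179.8, -0.1, -74.1]
wrist_force: [-0.8, -1.0, -0.9]
opening: 49.8
```

send_rows --fingers '[0.42,0.42,0.42,0.42,0.42,0.42,0.42,0.42,0.42,0.42]' --pt "3 0 0" --pt "3 0 0" --pt "3 0 0" --pt "3 0 0" --pt "3 0 0" --pt "3 0 0" --pt "3 0 0" --pt "0 0 0" --pt "0 0 0" --pt "0 0 0" --spin '[-0.05,-0.05,-0.05,-0.05,-0.05,-0.05,-0.05,0,0,0]'

```text
time_s: 18.52
ee_pos: [548.9, -257.7, 253.2]
ee_rot: [180.0, 0.0, -54.2]
wrist_force: [-0.7, 0.5, -0.6]
opening: 49.7
```

```bash
python3 look.py w; python3 - <<'E'
from h import *
im,d=vision.read_camera('top'); cv2.imwrite('pics/w_t.png',cv2.resize(im[:,:,::-1],(800,600),interpolation=cv2.INTER_CUBIC))
s=readout.state();print(s['wrist_force'],s['joint_positions'])
E
```

```text
18.5667 [ 549.  -257.1  253.3] [ 1.80e+02  1.00e-01 -5.41e+01] [-0.69  0.93  1.14] [-14.  28.  52.  94. -24.  70. -11.]
[ 0.64126396 -0.37150987 -0.28111851] [-14.27559133  28.41836797  52.3450663   93.88858015 -23.74081223
  69.57860484 -10.85433508]
```

View pics/w_s.png

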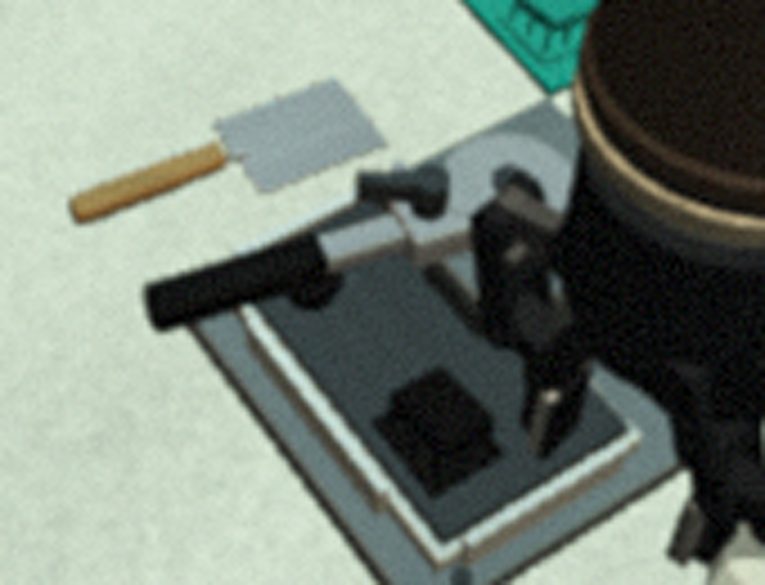

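View pics/w_t.png

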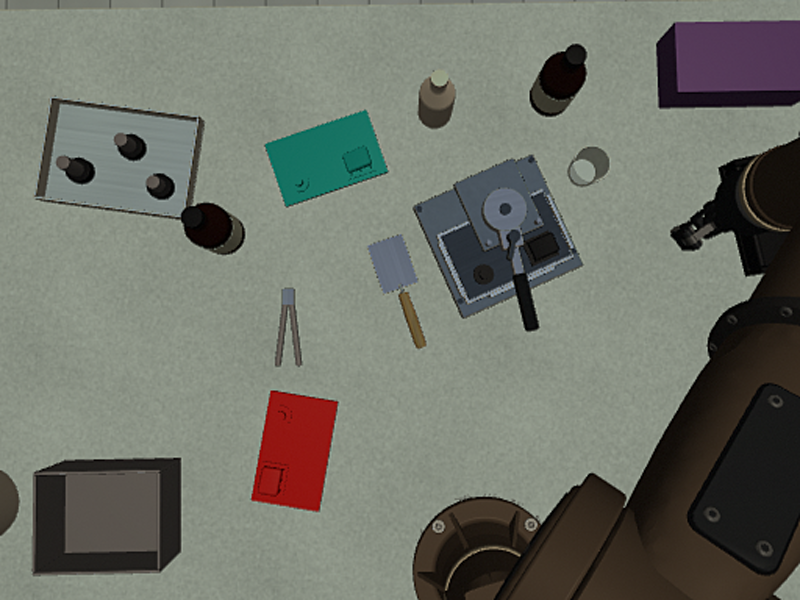

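In the top view the handle lies free (end at (530,328)) and the lever at (515,240) points to the tighten side. The scraper, cup, bottle, cutters and plate are at their original pixels, and nothing touches the gripper. Handing in.

```bash
python3 -c "
from h import *
print(close_job()); s=readout.state(); print(s['time_s'],s['wrist_force'])"
```

```text
the job is handed in; nothing more can be done
None
the job is handed in; nothing more can be done
```

The lever is on tighten and the clamp is tightened; I handed the job in at about 19 s of the allowed 67 s. I judged the foot's grip only from the push at the handle, because the foot force itself can't be read. The hand-in gives no verdict.

- **Lever:** I pushed it clockwise with the fingers straddling it until it snapped over. It stayed about 25° on the tighten side of the handle in every later picture where it was in view.
- **Tightening:** I straddled the grip and made two full drive strokes plus a short slow one to confirm.
    - **During the strokes:** the push rose from about 5 N early in the second stroke to about 9–10 N at a creep. That is above your 8 N target but below the 12 N limit.
    - **Confirming stroke:** the push went straight to about 8 N when the pawl engaged and read 8.0–8.5 N while moving.
- **After letting go:** the handle is free and the wrist force is about 0 N. The plate and its surroundings look the same in the top view as at the start.

**Flaws:**
- One return stroke hit the counterclockwise stop, with about 60 N on the wrist. It came through the fingers, and nothing was seen to move.
- The force readings are noisy by about 1–1.5 N. They also include a sideways rubbing force of several newtons, which I left out when judging the push.
- My running-force readings were higher than the stated 3.5 N, at about 5–6 N, partly because those strokes were faster.

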